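# Tip the standing carton over into its taped spot

### The arm

A 6-joint arm with a two-finger parallel gripper is mounted at the origin on the work surface. World frame = base frame: x ahead of the robot, y to its left, z up, the work surface at z = 0. Lengths are in m, angles in rad, forces in N, time in s.
With the tool pointing down it reaches from about 0.35 to 0.975 m from the base axis. Payload 4.9 kg.
Tool frame: the origin (TCP) lies on the centre line of the jaws, within the pads' length; the fingertips stand 14 mm ahead of it and the grasp point (between the pads) lies 5 mm behind it; z points along the fingers, y is the line along which they close (so a half turn about z gives the same grasp; the last joint's range is limited). The gripper opens to 85 mm and grips with 20 to 120 N. Pads are 22 mm wide; open, the fingers measure 114 mm over their backs; the gripper's body (76 mm by 85 mm) begins 54 mm behind the grasp point. The pads swing forward as they close: fully open they stand 13 mm farther back than shut.
Start: joints at [-1.229, 0.053, 1.613, -0, 1.476, -0.119], TCP at [0.278, -0.56, 0.245] pointing down, gripper open.
Joint ranges: [-3.01, 3.01], [-1.01, 2.22], [0.06, 2.58], [-1.02, 4.17], [0.09, 2.62], [-3.14, 3.14]. Speed limits (rad/s): [2.57, 2.57, 3.14, 3.14, 3.14, 3.14].

### API

Orientations are given as a unit quaternion [w, x, y, z].
In Python, from plant import * gives the robot as it stands.
- The arm moves only by the tool send_rows, never from a script. Its argument "steps" is a list of rows, each an object with "translation": the shift along the tool's x, y, z in cm, a list of three; "delta_rot": the turn, a rotation vector about the tool's x, y, z in rad, a list of three; "jaw": the finger opening in cm, from 0 to 8.54. In form: [{"translation": [dx, dy, dz], "delta_rot": [rx, ry, rz], "jaw": jaw}, ...]. A call has exactly 8 rows; each row is the pose to reach, as a shift and turn from the pose commanded when the call began, along the tool's axes at that moment; what a row does not reach only later rows make up. A row lasts 1/10 s, in which the tool goes at most 50 mm and 8.59 degrees, less where a joint would pass 70% of its speed; a pose out of reach is approached as far as the arm can. A call with a gripper value outside its range is refused whole. The fingers move at their own pace and stop on an object; the grip force is fixed at half the most. Time passes only in rows, so rows that repeat a pose let the fingers close, or fill a call up. It gives the time, the measured TCP pose, the force, the opening and the grip force at its end, in the units of the state.
- state(): the state, without advancing time (a new reading comes with each control period).
- grab_frame(name): name is "scene" or "top"; returns a dict with "pixels" (400x640x3 uint8, blue, green, red), "range_z" (400x640 float32, m along the optical axis (not along the pixel's ray), 0 where there is no reading), "fx", "fy", "cx", "cy" (pixels), "rvec" (rotation vector, rad) and "tvec" (3), from world to camera coordinates, as OpenCV has them. Camera axes: x right, y down, z forward; pixel columns grow to the right and rows downward; lengths in m; the calibration is good to about 2 mm. A picture is of the moment at which its call begins.
- job_done(): hands the job in; it is judged then, once.
The state is a dict: "time": time; "joint_pos": joint angles; "joint_vel": joint speeds; "joint_efforts": joint torques, N m; "tool_pos": TCP position; "tool_rot": TCP orientation; "contact_force": force on the tool from outside, world axes, zero at the start; "ft_torque": the same for the moment, N m; "gripper_width": opening from 0.0 (shut) to 1.0 (fully open); "grasp_force": force on a finger pad.
Only numpy, scipy, OpenCV 4.12 (cv2) and the standard library are available. Lean on these libraries where they do the work, as an engineer would, in place of code of your own. Each camera call takes 0.05 s, during which the arm holds its last target. There are 200 camera calls.

### The job

The drying rack folds down over this shelf, so the cardboard carton must lie down in its taped spot. Slide the carton along the shelf, still standing, up to the taped rectangle, then push it over near its top so that it falls onto a broad face and lands inside the rectangle (it may cover the tape but not stick out past it). Only push it: do not pick it up or let it land outside and drag it in; leave the mug, the scoop and the lint trap where they are, and finish clear of everything.

Things in the scene. Friction and masses are not known exactly. Their poses are not given: they have to be found in the camera images.
- carton: Cardboard carton standing upright, 56 mm deep (its x) x 84 wide (its y) x 110 tall (its z); origin at the centre of its underside. The broad 84 x 110 mm faces look along its +x and -x and are alike. It starts off one or other short end of the taped rectangle, a broad face towards it (up to 0.2 rad askew), about 20 to 65 mm (mid-face) short of the tape's outer edge. Mass 0.2 to 0.42 kg, evenly filled.
- carton_mid (a point): Centre of the carton, 55 mm above its underside while it stands. Friction with the shelf is about 0.5 to 0.7: pushed lower than about 35 mm above the shelf the carton slides upright; pushed near its top it tips about its leading bottom edge, and past about 27 degrees it falls by itself.
- foot_a (a point): Carton: -y end of its underside, half-way through its depth (own frame 0, -42, 0 mm).
- foot_b (a point): Carton: +y end of its underside, half-way through its depth (own frame 0, +42, 0 mm).
- top_a (a point): Carton: -y end of its top, half-way through its depth (own frame 0, -42, 110 mm).
- top_b (a point): Carton: +y end of its top, half-way through its depth (own frame 0, +42, 110 mm).
- outline: Rectangle of flat black tape on the shelf (no thickness to speak of): 170 mm long (its x) x 146 mm wide (its y) over the outer edges of the 15 mm wide tape; origin at its centre, height 0. The carton stands off one of the short ends, within 15 mm of the x axis line, and is to fall along that axis towards the rectangle's centre.
- mug: Brown ceramic mug, 80 mm across, 90 mm tall, with a handle on its +y side reaching about 75 mm from its axis; origin at the centre of its underside. It stands off the other short end of the rectangle. Leave it alone.
- scoop: Empty round blue plastic scoop, bowl 70 mm across and 45 mm tall, flat handle reaching 118 mm from the bowl's axis towards its own -x; origin under the bowl's centre. Leave it alone.
- lint_trap: Flat steel mesh lint trap, 130 x 90 x 14 mm, with a grey tab on its +x end (to 87 mm from the origin); origin at the centre of its underside. Leave it alone.
Things that resemble listed ones, but are neither listed nor needed, are in the scene too. Leave any pink look-alike of the carton alone.

How it is judged:
By the outcome, as a careful person would: the job done as asked, in the order asked, and still so for the second after the job is handed in, with the robot touching nothing.
It also fails if it takes over 45 s, if anything falls off the work surface, if the arm or the gripper's body presses on something with over 40 N, if the wrist force passes 120 N, or if a joint passes its speed limit or range.

## Working session

There is one attempt and no reset: what is moved stays moved. The work goes in short steps, Python scripts to look and compute and a tool call to move; the robot and the scene stay as the last step left them, time stands still between calls to the robot, and variables do not carry over. Pictures are saved under pics/ and viewed, at most 10 in all, crops included, and the job is handed in when it is done.

Besides the shell and the picture viewer there is one more tool, called after ">>>" as name(argument=value, ...), one argument or row to a line, values as JSON. send_rows: Moves the arm, as the interface text tells. Its arguments: {"type":"object","properties":{"steps":{"type":"array","items":{"type":"object","properties":{"translation":{"type":"array","items":{"type":"number"}},"delta_rot":{"type":"array","items":{"type":"number"}},"jaw":{"type":"number"}}}}},"required":["steps"]}

```bash
mkdir -p pics
cat > h.py <<'E'
from plant import *
import numpy as np, cv2, pickle
def snap(n,tag):
    f=grab_frame(n); cv2.imwrite(f'pics/{tag}.png',f['pixels']); pickle.dump(f,open(f'{tag}.pkl','wb')); return f
def cloud(f):
    R,_=cv2.Rodrigues(np.array(f['rvec'],float)); t=np.array(f['tvec'],float).ravel()
    v,u=np.mgrid[:400,:640]; z=f['range_z']
    P=np.stack([(u-f['cx'])/f['fx']*z,(v-f['cy'])/f['fy']*z,z],-1)
    W=(P-t)@R; W[z==0]=np.nan; return W
E
python3 - <<'E'
from h import *
a=snap('scene','s0');b=snap('top','t0')
s=state();print(s['time'],s['tool_pos'],s['tool_rot'])
E
```

```text
0.1 [ 0.27773038 -0.55929859  0.24418185] [-9.33555307e-04  9.73576882e-01  2.28357557e-01 -1.00507471e-04]
```

View pics/t0.png

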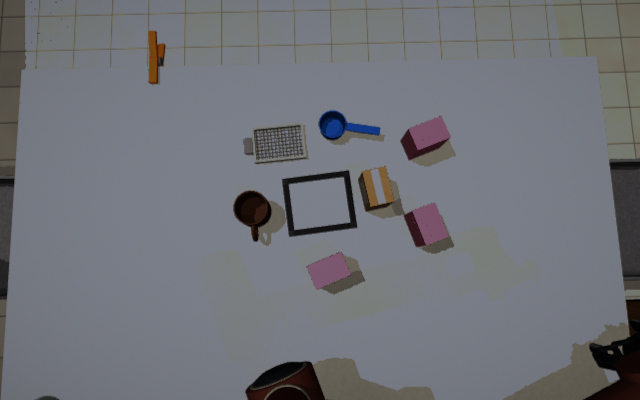

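View pics/s0.png

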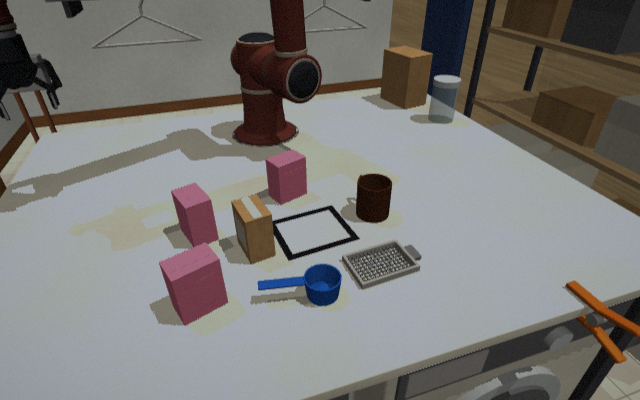

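The tan carton with the pale tape strip is at top (377,188) and scene (253,228). The things it could be mistaken for are the pink boxes at top (426,137), (427,225) and (329,270), and the large brown box at scene (407,75). The outline's corners are at about top (283,178), (350,171), (356,228) and (289,235), and the mug is off its far end at (253,210).

```bash
cat > m.py <<'E'
from h import *
def meas(f,roi,zlo,zhi,hsv=None,mask=None):
    W=cloud(f); m=np.zeros((400,640),bool); u0,v0,u1,v1=roi; m[v0:v1,u0:u1]=1
    m&=(W[...,2]>zlo)&(W[...,2]<zhi)
    if mask is not None: m&=mask
    return W[m]
def rect(p):
    (c,s,a)=cv2.minAreaRect((p[:,:2]*1000).astype(np.float32)); return np.round(c,1),np.round(s,1),round(a,1),len(p)
E
python3 - <<'E'
from m import *
f=pickle.load(open('t0.pkl','rb'))
g=f['pixels'].max(-1)
print('outline',rect(meas(f,(276,164,358,242),-.02,.02,mask=g<60)))
p=meas(f,(355,160,402,215),.095,.125);print('carton top',rect(p),np.median(p[:,2]))
for n,r,z in [('pinkA',(400,110,455,160),(.05,.15)),('pinkB',(400,200,455,250),(.05,.15)),('pinkC',(300,245,360,295),(.05,.15)),('mug',(228,185,275,243),(.03,.12)),('scoop',(315,105,385,142),(.01,.06)),('lint',(240,120,310,166),(.006,.03))]:
    p=meas(f,r,*z); print(n,rect(p),np.nanmax(p[:,2]), p.min(0).round(3),p.max(0).round(3))
s=pickle.load(open('s0.pkl','rb'))
p=meas(s,(228,190,276,265),.095,.125);print('carton top scene',rect(p),np.median(p[:,2]))
g=s['pixels'].max(-1)
print('outline scene',rect(meas(s,(272,205,360,260),-.01,.01,mask=g<60)))
x=s['pixels'][185:275,215:375]; 
a=cv2.resize(f['pixels'][150:250,270:410],None,fx=5,fy=5,interpolation=cv2.INTER_CUBIC); cv2.imwrite('pics/c0.png',a)
E
```

```text
outline (array([580.5,  -7.2]), array([145.2, 168.8]), 6.0, 1237)
carton top (array([ 600.9, -140.4]), array([84.4, 56.7]), 11.2, 934) 0.10961392572115036
pinkA (array([ 721.9, -264.6]), array([56.9, 85.9]), 19.8, 1125) 0.11528510906717379 [ 0.682 -0.314  0.05 ] [ 0.763 -0.217  0.115]
pinkB (array([ 512.6, -254. ]), array([83.8, 57.8]), 19.2, 1121) 0.11483211667506707 [ 0.464 -0.294  0.05 ] [ 0.559 -0.215  0.115]
pinkC (array([415.7, -22.6]), array([56.3, 84. ]), 21.5, 971) 0.11600394601137305 [ 0.376 -0.071  0.062] [0.455 0.024 0.116]
mug (array([551.4, 144.2]), array([105. ,  79.3]), 34.5, 516) 0.09421293756900558 [0.487 0.112 0.031] [0.602 0.192 0.094]
scoop (array([767.5, -86.3]), array([147.7,  67.8]), 89.1, 572) 0.05085495026612672 [ 0.734 -0.16   0.01 ] [ 0.802 -0.012  0.051]
lint (array([733.,  98.]), array([ 93.8, 160.4]), 6.2, 880) 0.021280135796210745 [0.679 0.014 0.006] [0.783 0.179 0.021]
carton top scene (array([ 602.6, -143.3]), array([87.3, 56.8]), 10.8, 868) 0.10882428435755892
outline scene (array([581.2,  -4.7]), array([204.9, 202. ]), 65.9, 786)
```

View pics/c0.png

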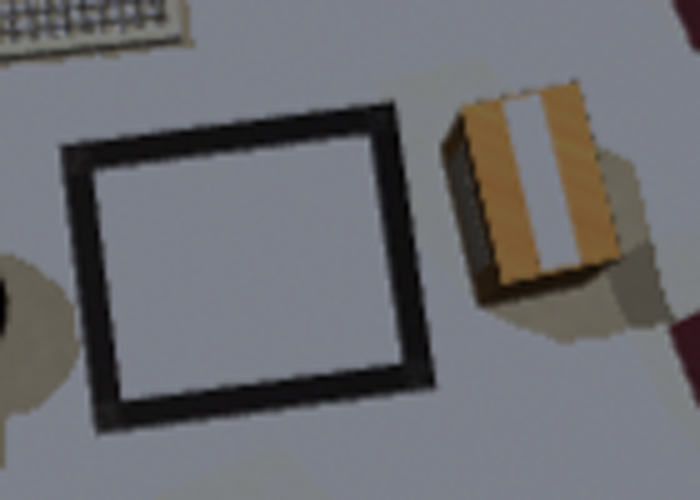

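The crop confirms the tan, taped carton at top (377,188) as the target. Its near face is about 22 mm short of the tape, it is about 5° askew and 6 mm off the axis. I'll tilt the tool 35° so the fingertips lead and the gripper body stays behind, and come down between the two pink boxes.

```bash
cat > mv.py <<'E'
from m import *
from scipy.spatial.transform import Rotation as Ro
C=np.array([.5805,-.0072]);A=np.radians(6.0)
d=np.array([-np.sin(A),np.cos(A)]);e=np.array([np.cos(A),np.sin(A)])
def goal(al,lat,z,tilt,yaw=0):
    p=np.r_[C+al*d+lat*e,z]
    D=np.r_[d,0];E=np.r_[e,0]
    R=Ro.from_euler('z',yaw)*Ro.from_matrix(np.stack([D,E,[0,0,-1]],1))*Ro.from_euler('y',tilt)
    s=state();q=s['tool_rot'];R0=Ro.from_quat([q[1],q[2],q[3],q[0]])
    print('cm',(R0.inv().apply(p-s['tool_pos'])*100).round(2),'rot',(R0.inv()*R).as_rotvec().round(3))
def now():
    s=state();r=np.array(s['tool_pos'][:2])-C;q=s['tool_rot'];R0=Ro.from_quat([q[1],q[2],q[3],q[0]])
    z=R0.as_matrix()[:,2];y=R0.as_matrix()[:,1]
    print('t',s['time'],'al',(r@d).round(4),'lat',(r@e).round(4),'z',s['tool_pos'][2].round(4),'tilt',np.arccos(-z[2]).round(3),'yawY',np.degrees(np.arctan2(y[1],y[0])).round(1),'q',np.round(s['joint_pos'],2),'F',np.round(s['contact_force'],1))
E
python3 -c "
from mv import *
now();goal(-.2,.008,.22,0);goal(-.2,.008,.22,.61)"
```

```text
t 0.1 al -0.5174 lat -0.3588 z 0.2442 tilt 0.002 yawY -63.6 q [-1.23  0.05  1.61  0.    1.48 -0.12] F [-0.5 -0.8 -0. ]
cm [ 45.45 -16.96   2.46] rot [-1.000e-03 -1.000e-03 -1.215e+00]
cm [ 45.45 -16.96   2.46] rot [ 0.368  0.531 -1.175]
```

>>> send_rows(
  steps=[
    {"translation": [4.5,-1.7,0],"delta_rot": [0,0,-0.12],"jaw": 5},
    {"translation": [9,-3.4,0],"delta_rot": [0,0,-0.25],"jaw": 5},
    {"translation": [13.5,-5.1,0],"delta_rot": [0,0,-0.38],"jaw": 5},
    {"translation": [18,-6.8,0],"delta_rot": [0,0,-0.5],"jaw": 5},
    {"translation": [22.5,-8.5,0],"delta_rot": [0,0,-0.63],"jaw": 5},
    {"translation": [27,-10.2,0],"delta_rot": [0,0,-0.76],"jaw": 5},
    {"translation": [31.5,-11.9,0],"delta_rot": [0,0,-0.88],"jaw": 5},
    {"translation": [36,-13.5,0],"delta_rot": [0,0,-1.0],"jaw": 5},
  ],
)

```text
time: 0.9
tool_pos: [0.5412, -0.2769, 0.2449]
tool_rot: [-0.0, 0.743, 0.669, -0.0]
contact_force: [-0.1, -1.0, 0.4]
gripper_width: 0.582
grasp_force: 0.0
```

```bash
python3 -c "
from mv import *
now();goal(-.2,.008,.22,.61)"
```

```text
t 0.9 al -0.2642 lat -0.0673 z 0.2449 tilt 0.001 yawY -6.0 q [-0.6   0.01  1.65 -0.    1.47 -0.49] F [-0.1 -1.   0.4]
cm [7.84 6.03 2.49] rot [ 0.064  0.607 -0.203]
```

>>> send_rows(
  steps=[
    {"translation": [2,1.5,0.6],"delta_rot": [0.015,0.14,-0.05],"jaw": 5},
    {"translation": [4,3,1.2],"delta_rot": [0.03,0.28,-0.1],"jaw": 5},
    {"translation": [6,4.5,1.8],"delta_rot": [0.045,0.42,-0.15],"jaw": 5},
    {"translation": [7.8,6,2.5],"delta_rot": [0.064,0.56,-0.19],"jaw": 5},
    {"translation": [7.8,6,2.5],"delta_rot": [0.064,0.607,-0.203],"jaw": 5},
    {"translation": [7.8,6,2.5],"delta_rot": [0.064,0.607,-0.203],"jaw": 5},
    {"translation": [7.8,6,2.5],"delta_rot": [0.064,0.607,-0.203],"jaw": 5},
    {"translation": [7.8,6,2.5],"delta_rot": [0.064,0.607,-0.203],"jaw": 5},
  ],
)

```text
time: 1.7
tool_pos: [0.6086, -0.2078, 0.2213]
tool_rot: [-0.222, 0.64, 0.708, 0.201]
contact_force: [1.1, -0.1, 0.3]
gripper_width: 0.584
grasp_force: 0.0
```

```bash
python3 -c "
from mv import *
now();snap('scene','s1');f=snap('top','t1')
goal(-.2,.008,.032,.61)
goal(-.2,.008,.15,.61)
cv2.imwrite('pics/d1.png',np.hstack([cv2.imread('pics/s1.png')[100:350,120:420],cv2.imread('pics/t1.png')[80:330,250:550]]))"
```

```text
t 1.7 al -0.2025 lat 0.007 z 0.2213 tilt 0.608 yawY 5.7 q [-0.63  0.32  1.44  0.45  1.8  -0.71] F [ 1.1 -0.1  0.3]
cm [-10.62   0.08  15.69] rot [ 0.004  0.002 -0.003]
cm [-3.89  0.09  6.01] rot [ 0.004  0.002 -0.003]
```

View pics/d1.png

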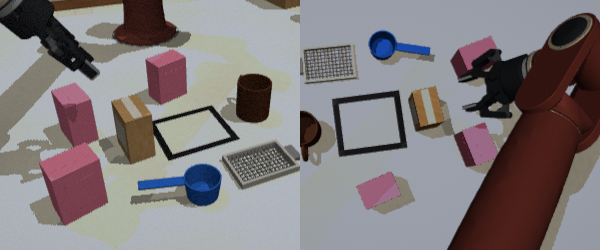

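The carton is undisturbed. The tool hangs behind it between the pink boxes, with the fingers at (485,105) in the top half of the picture. I'll check arm clearance over the pink boxes before coming down.

```bash
python3 -c "
from mv import *
for n in 's1','t1':
    W=cloud(pickle.load(open(n+'.pkl','rb'))).reshape(-1,3);W=W[W[:,2]>.15]
    r=W[:,:2]-C;al=r@d;la=r@e
    for lo,hi in [(-.2,-.15),(-.25,-.2),(-.3,-.25),(-.35,-.3),(-.4,-.35)]:
        for nm,l0,l1 in [('B',-.15,-.032),('mid',-.032,.05),('mid2',.05,.085),('A',.085,.2)]:
            k=(al>lo)&(al<hi)&(la>l0)&(la<l1)
            if k.sum()>3: print(n,lo,nm,k.sum(),np.percentile(W[k,2],[1,99]).round(3),la[k].min().round(3),la[k].max().round(3))
for c in [(.5126,-.254),(.7219,-.2646)]:
    r=np.array(c)-C;print(r@d,r@e)
"
```

```text
s1 -0.2 B 139 [0.452 0.476] -0.149 -0.098
s1 -0.2 mid 90 [0.212 0.233] -0.025 0.045
s1 -0.25 B 717 [0.264 0.483] -0.12 -0.032
s1 -0.25 mid 1024 [0.212 0.469] -0.032 0.048
s1 -0.25 mid2 416 [0.246 0.302] 0.05 0.076
s1 -0.3 B 39 [0.42  0.486] -0.081 -0.032
s1 -0.3 mid 4227 [0.293 0.488] -0.032 0.05
s1 -0.3 mid2 179 [0.271 0.301] 0.05 0.076
s1 -0.35 mid 3130 [0.317 0.496] 0.001 0.05
s1 -0.35 mid2 2058 [0.422 0.488] 0.05 0.077
s1 -0.4 mid 2020 [0.38  0.484] -0.031 0.05
s1 -0.4 mid2 601 [0.427 0.49 ] 0.05 0.074
t1 -0.2 B 1090 [0.486 0.548] -0.15 -0.094
t1 -0.2 mid 102 [0.218 0.241] -0.032 0.045
t1 -0.25 B 2959 [0.258 0.544] -0.15 -0.032
t1 -0.25 mid 1389 [0.228 0.471] -0.032 0.05
t1 -0.25 mid2 288 [0.253 0.304] 0.05 0.075
t1 -0.3 B 1850 [0.294 0.524] -0.15 -0.032
t1 -0.3 mid 2264 [0.311 0.512] -0.032 0.049
t1 -0.3 mid2 48 [0.289 0.302] 0.05 0.073
t1 -0.35 B 1444 [0.394 0.489] -0.141 -0.032
t1 -0.35 mid 1724 [0.405 0.508] -0.032 0.05
t1 -0.35 mid2 340 [0.427 0.49 ] 0.05 0.074
t1 -0.4 B 860 [0.43  0.468] -0.094 -0.032
t1 -0.4 mid 833 [0.453 0.49 ] -0.032 0.049
t1 -0.4 mid2 9 [0.47  0.489] 0.05 0.068
-0.23835052112101615 -0.09332566142996271
-0.27077026057383974 0.11371976955997981
```

```bash
python3 -c "
from mv import *
s=state();q=s['tool_rot'];R0=Ro.from_quat([q[1],q[2],q[3],q[0]])
W=np.concatenate([cloud(pickle.load(open(n+'.pkl','rb'))).reshape(-1,3) for n in ('s1','t1')]);W=W[W[:,2]>.15]
T=R0.inv().apply(W-s['tool_pos'])*1000
for z in range(-200,40,10):
    k=(abs(T[:,2]-z-5)<5)&(np.hypot(T[:,0],T[:,1])<110)
    if k.sum()>3: print(z,k.sum(),'y',np.percentile(T[k,1],[1,99]).round(),'x',np.percentile(T[k,0],[1,99]).round())
"
```

```text
-200 456 y [-81.  38.] x [-35.  77.]
-190 440 y [-0. 38.] x [-34.  36.]
-180 397 y [-1. 38.] x [-33.  38.]
-170 366 y [-6. 33.] x [-29.  33.]
-160 626 y [-16.  38.] x [-36.  39.]
-150 515 y [-23.  39.] x [-34.  40.]
-140 486 y [-27.  39.] x [-34.  40.]
-130 497 y [-33.  39.] x [-34.  39.]
-120 320 y [-36.  39.] x [-33.  40.]
-110 176 y [-38.  40.] x [-11.  14.]
-100 549 y [-63.  67.] x [-18.  21.]
-90 609 y [-67.  69.] x [-19.  22.]
-80 363 y [-64.  67.] x [-16.  21.]
-70 353 y [-62.  65.] x [-13.  20.]
-60 300 y [-59.  63.] x [-13.  20.]
-50 325 y [-57.  59.] x [-12.  16.]
-40 208 y [-55.  58.] x [-12.  15.]
-30 140 y [-41.  42.] x [-12.  14.]
-20 167 y [-39.  40.] x [-12.  14.]
-10 175 y [-39.  40.] x [-12.  14.]
0 127 y [-36.  39.] x [-12.  14.]
10 9 y [-30.  33.] x [-6. 10.]
```

The profile shows the knuckles are 68 mm to each side but the fingers are slim all the way up to the body. A smaller tilt (0.2 rad) with the jaws at 3 cm fits between the pink boxes with more room.

```bash
python3 -c "
from mv import *
goal(-.195,.012,.2,.2);goal(-.195,.012,.032,.2)"
```

```text
cm [-0.62  0.5   2.19] rot [ 0.003 -0.408 -0.004]
cm [-10.21   0.47  15.98] rot [ 0.003 -0.408 -0.004]
```

>>> send_rows(
  steps=[
    {"translation": [-0.2,0.2,0.7],"delta_rot": [0,-0.14,0],"jaw": 3},
    {"translation": [-0.4,0.4,1.4],"delta_rot": [0,-0.28,0],"jaw": 3},
    {"translation": [-0.6,0.5,2.2],"delta_rot": [0,-0.408,0],"jaw": 3},
    {"translation": [-0.6,0.5,2.2],"delta_rot": [0,-0.408,0],"jaw": 3},
    {"translation": [-2.9,0.5,5.6],"delta_rot": [0,-0.408,0],"jaw": 3},
    {"translation": [-5.3,0.5,9.1],"delta_rot": [0,-0.408,0],"jaw": 3},
    {"translation": [-7.2,0.5,11.8],"delta_rot": [0,-0.408,0],"jaw": 3},
    {"translation": [-7.2,0.5,11.8],"delta_rot": [0,-0.408,0],"jaw": 3},
  ],
)

```text
time: 2.6
tool_pos: [0.6087, -0.1975, 0.0765]
tool_rot: [-0.08, 0.668, 0.737, 0.066]
contact_force: [-0.4, -0.7, -1.2]
gripper_width: 0.353
grasp_force: 0.0
```

```bash
python3 -c "
from mv import *
now();snap('scene','s2');snap('top','t2')
goal(-.195,.012,.032,.2)
s=state();q=s['tool_rot'];R0=Ro.from_quat([q[1],q[2],q[3],q[0]])
W=np.concatenate([cloud(pickle.load(open(n+'.pkl','rb'))).reshape(-1,3) for n in ('s2',)])
T=R0.inv().apply(W-s['tool_pos'])*1000
for z in range(-120,30,10):
    k=(abs(T[:,2]-z-5)<5)&(abs(T[:,0])<30)&(abs(T[:,1])<75)&(W[:,2]>.02)
    if k.sum()>3: print(z,k.sum(),'y',np.percentile(T[k,1],[1,99]).round(),'x',np.percentile(T[k,0],[1,99]).round())
cv2.imwrite('pics/d2.png',np.hstack([cv2.resize(cv2.imread('pics/s2.png')[130:330,140:340],None,fx=2,fy=2),cv2.resize(cv2.imread('pics/t2.png')[100:300,300:500],None,fx=2,fy=2)]))"
```

```text
t 2.6 al -0.1922 lat 0.0082 z 0.0765 tilt 0.209 yawY 5.7 q [-0.5   0.3   1.64  0.17  1.33 -0.65] F [-0.4 -0.7 -1.2]
cm [-1.08  0.02  4.96] rot [ 0.001 -0.003 -0.006]
-120 165 y [19. 37.] x [-29.  29.]
-110 84 y [22. 36.] x [-27.  27.]
-100 69 y [27. 40.] x [-11.  10.]
-90 147 y [-11.  57.] x [-20.  18.]
-80 177 y [-12.  64.] x [-20.  18.]
-70 94 y [13. 63.] x [-17.  16.]
-60 74 y [16. 58.] x [-17.  16.]
-50 49 y [-19.  54.] x [-17.  16.]
-40 59 y [-68.  49.] x [-29.  12.]
-30 31 y [-67.  44.] x [-30.  25.]
-20 19 y [-68.  26.] x [-30.  30.]
-10 79 y [-70.  27.] x [-30.  30.]
0 89 y [-69.  27.] x [-30.  30.]
10 74 y [-68.  37.] x [-30.  30.]
20 62 y [-70.  39.] x [-29.  29.]
```

View pics/d2.png

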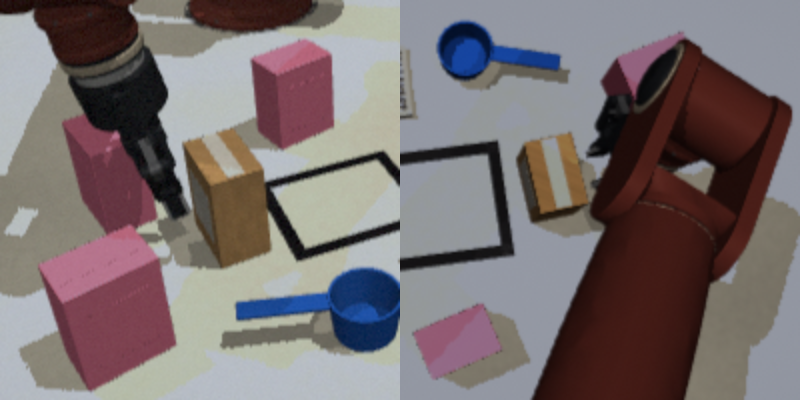

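The fingers are at left (175,205), clear of the carton (left 228,195) and between the pink boxes. Coming down now.

```bash
python3 -c "
from mv import *
goal(-.186,.0125,.0765,.2);goal(-.186,.0125,.034,.2)"
```

```text
cm [0.7  0.06 0.78] rot [ 0.001 -0.003 -0.006]
cm [-0.15  0.07  4.94] rot [ 0.001 -0.003 -0.006]
```

>>> send_rows(
  steps=[
    {"translation": [0.3,0.1,0.5],"delta_rot": [0,0,0],"jaw": 3},
    {"translation": [0.6,0.1,0.9],"delta_rot": [0,0,0],"jaw": 3},
    {"translation": [0.3,0.1,2.2],"delta_rot": [0,0,0],"jaw": 3},
    {"translation": [0.1,0.1,3.5],"delta_rot": [0,0,0],"jaw": 3},
    {"translation": [-0.1,0.1,4.5],"delta_rot": [0,0,0],"jaw": 3},
    {"translation": [-0.15,0.1,4.95],"delta_rot": [0,0,0],"jaw": 3},
    {"translation": [-0.15,0.1,4.95],"delta_rot": [0,0,0],"jaw": 3},
    {"translation": [-0.15,0.1,4.95],"delta_rot": [0,0,0],"jaw": 3},
  ],
)

```text
time: 3.5
tool_pos: [0.6129, -0.1905, 0.0335]
tool_rot: [-0.075, 0.668, 0.738, 0.067]
contact_force: [0.4, 1.1, 0.5]
gripper_width: 0.353
grasp_force: 0.0
```

```bash
python3 -c "
from mv import *
now();f=snap('scene','s3');snap('top','t3')
goal(-.150,.010,.034,.2);goal(-.128,.009,.034,.2)
p=meas(f,(205,190,276,265),.1,.12);hsv=0
W=cloud(f);b=f['pixels'].astype(int)
m=(W[...,2]>.1)&(W[...,2]<.118)&(abs(W[...,0]-.6)<.07)&(abs(W[...,1]+.12)<.08)&(b.max(-1)>90)
print(rect(W[m]))
for c in [W[m]]:
    r=np.array(rect(c)[0])/1000-C;print(r@d,r@e)
"
```

```text
t 3.5 al -0.1857 lat 0.0131 z 0.0335 tilt 0.201 yawY 5.7 q [-0.49  0.35  1.65  0.18  1.25 -0.65] F [0.4 1.1 0.5]
cm [ 3.52 -0.36  0.73] rot [ 0.002 -0.001 -0.005]
cm [ 5.67 -0.47  1.17] rot [ 0.002 -0.001 -0.005]
(array([ 603.5, -143.4]), array([86.3, 55.6]), 11.3, 751)
-0.13785803680431485 0.008637226896415903
```

>>> send_rows(
  steps=[
    {"translation": [0.45,-0.05,0.1],"delta_rot": [0,0,0],"jaw": 3},
    {"translation": [0.9,-0.1,0.2],"delta_rot": [0,0,0],"jaw": 3},
    {"translation": [1.35,-0.15,0.3],"delta_rot": [0,0,0],"jaw": 3},
    {"translation": [1.8,-0.2,0.37],"delta_rot": [0,0,0],"jaw": 3},
    {"translation": [2.25,-0.2,0.46],"delta_rot": [0,0,0],"jaw": 3},
    {"translation": [2.7,-0.2,0.55],"delta_rot": [0,0,0],"jaw": 3},
    {"translation": [3.1,-0.2,0.64],"delta_rot": [0,0,0],"jaw": 3},
    {"translation": [3.5,-0.2,0.72],"delta_rot": [0,0,0],"jaw": 3},
  ],
)

```text
time: 4.4
tool_pos: [0.6076, -0.1551, 0.034]
tool_rot: [-0.074, 0.668, 0.738, 0.067]
contact_force: [0.4, -4.5, 2.6]
gripper_width: 0.352
grasp_force: 2.2
```

```bash
cat > car.py <<'E'
from mv import *
def car(tag):
    f=snap('scene',tag);W=cloud(f);b=f['pixels'].astype(int)
    m=(W[...,2]>.098)&(W[...,2]<.118)&(abs(W[...,0]-.6)<.07)&(abs(W[...,1]+.09)<.1)&(b.max(-1)>90)
    r0=rect(W[m]);r=np.array(r0[0])/1000-C;print('carton',r0[1:],'z',np.percentile(W[m][:,2],[3,97]).round(3),'al',(r@d).round(4),'lat',(r@e).round(4)); return f
E
python3 -c "
from car import *
now();car('s4')
goal(-.128,.009,.034,.2)
"
```

```text
t 4.4 al -0.1499 lat 0.0115 z 0.034 tilt 0.2 yawY 5.7 q [-0.44  0.32  1.7   0.18  1.23 -0.61] F [ 0.4 -4.5  2.6]
carton (array([ 85.9, 104. ]), 5.7, 753) z [0.1   0.111] al -0.1345 lat 0.0092
cm [ 2.08 -0.26  0.41] rot [ 0.002 -0.001 -0.005]
```

>>> send_rows(
  steps=[
    {"translation": [0.35,-0.05,0.07],"delta_rot": [0,0,0],"jaw": 3},
    {"translation": [0.7,-0.1,0.14],"delta_rot": [0,0,0],"jaw": 3},
    {"translation": [1.0,-0.15,0.2],"delta_rot": [0,0,0],"jaw": 3},
    {"translation": [1.3,-0.2,0.26],"delta_rot": [0,0,0],"jaw": 3},
    {"translation": [1.55,-0.2,0.31],"delta_rot": [0,0,0],"jaw": 3},
    {"translation": [1.75,-0.2,0.35],"delta_rot": [0,0,0],"jaw": 3},
    {"translation": [1.9,-0.2,0.39],"delta_rot": [0,0,0],"jaw": 3},
    {"translation": [1.9,-0.2,0.39],"delta_rot": [0,0,0],"jaw": 3},
  ],
)

```text
time: 5.25
tool_pos: [0.6033, -0.1358, 0.0335]
tool_rot: [-0.075, 0.668, 0.738, 0.067]
contact_force: [1.1, -3.9, 3.2]
gripper_width: 0.351
grasp_force: 2.1
```

```bash
python3 -c "
from car import *
now();f=snap('scene','s5');W=cloud(f);snap('top','t5')
r=W[...,:2]-C;al=r@d;la=r@e;z=W[...,2]
m=(z>.102)&(z<.118)&(abs(la)<.07)&(al>-.112)&(al<0);print(rect(W[m]),np.percentile(al[m],[1,99]),np.percentile(la[m],[1,99]))
for lo,hi in [(-.03,-.01),(.0,.02),(.03,.045)]:
    k=m&(la>lo)&(la<hi);print(np.percentile(al[k],98).round(4))
cv2.imwrite('pics/d5.png',np.hstack([cv2.resize(cv2.imread('pics/s5.png')[140:290,200:400],None,fx=2,fy=2),cv2.resize(cv2.imread('pics/t5.png')[130:280,270:470],None,fx=2,fy=2)]))
goal(-.160,.009,.034,.2);
"
```

```text
t 5.25 al -0.1303 lat 0.0092 z 0.0335 tilt 0.201 yawY 5.7 q [-0.42  0.3   1.72  0.19  1.23 -0.59] F [ 1.1 -3.9  3.2]
(array([596.8, -93.6]), array([86.1, 48.5]), 6.0, 599) [-0.11140695 -0.06362847] [-0.03395881  0.04883264]
-0.0645
-0.0648
-0.0646
cm [-2.9   0.   -0.66] rot [ 0.001 -0.002 -0.005]
```

View pics/d5.png

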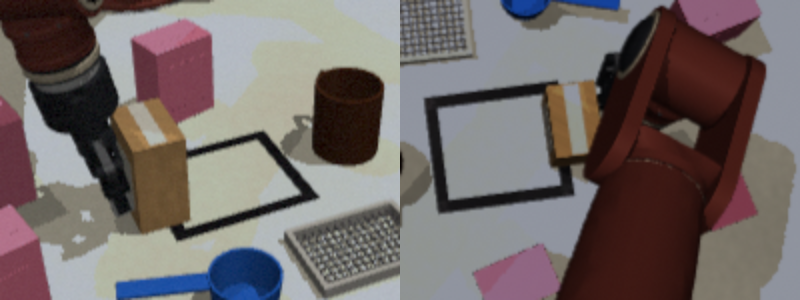

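The carton stands square to the rectangle, with its leading bottom edge just over the tape at right (575,190). I'll nudge it 6 mm further so it lands centred, then back off and rise.

```bash
python3 -c "
from mv import *
goal(-.124,.009,.034,.2);goal(-.145,.009,.034,.2);goal(-.145,.008,.105,.2);goal(-.124,.008,.105,.2)
"
```

```text
cm [ 0.63 -0.02  0.06] rot [ 0.001 -0.002 -0.005]
cm [-1.43 -0.01 -0.36] rot [ 0.001 -0.002 -0.005]
cm [-0.01 -0.11 -7.32] rot [ 0.001 -0.002 -0.005]
cm [ 2.05 -0.12 -6.89] rot [ 0.001 -0.002 -0.005]
```

>>> send_rows(
  steps=[
    {"translation": [0.3,0,0.05],"delta_rot": [0,0,0],"jaw": 3},
    {"translation": [0.65,0,0.1],"delta_rot": [0,0,0],"jaw": 3},
    {"translation": [0.65,0,0.1],"delta_rot": [0,0,0],"jaw": 3},
    {"translation": [-0.4,0,-0.2],"delta_rot": [0,0,0],"jaw": 3},
    {"translation": [-1.6,0,-0.4],"delta_rot": [0,0,0],"jaw": 3},
    {"translation": [-0.7,-0.1,-3.5],"delta_rot": [0,0,0],"jaw": 3},
    {"translation": [0,-0.1,-7.3],"delta_rot": [0,0,0],"jaw": 3},
    {"translation": [0,-0.1,-7.3],"delta_rot": [0,0,0],"jaw": 3},
  ],
)

```text
time: 6.15
tool_pos: [0.6071, -0.1527, 0.1109]
tool_rot: [-0.07, 0.668, 0.738, 0.069]
contact_force: [1.0, -0.5, 0.9]
gripper_width: 0.351
grasp_force: 0.0
```

```bash
python3 -c "
from car import *
now();f=snap('scene','s6');W=cloud(f)
r=W[...,:2]-C;al=r@d;la=r@e;z=W[...,2]
m=(z>.102)&(z<.118)&(abs(la)<.07)&(al>-.12)&(al<0);print(rect(W[m]),np.percentile(al[m],[1,99]),np.percentile(la[m],[1,99]))
goal(-.075,.008,.105,.2)
"
```

```text
t 6.15 al -0.1475 lat 0.0112 z 0.1109 tilt 0.198 yawY 5.7 q [-0.44  0.21  1.68  0.18  1.35 -0.59] F [ 1.  -0.5  0.9]
(array([595.2, -89.9]), array([89.4, 55.8]), 5.6, 707) [-0.11124701 -0.05635328] [-0.03472578  0.04909457]
cm [ 6.97 -0.24  1.73] rot [ 0.006  0.001 -0.005]
```

>>> send_rows(
  steps=[
    {"translation": [0.9,-0.05,0.35],"delta_rot": [0,0,0],"jaw": 3},
    {"translation": [1.8,-0.1,0.6],"delta_rot": [0,0,0],"jaw": 3},
    {"translation": [2.4,-0.15,0.75],"delta_rot": [0,0,0],"jaw": 3},
    {"translation": [3.0,-0.2,0.9],"delta_rot": [0,0,0],"jaw": 3},
    {"translation": [3.6,-0.2,1.02],"delta_rot": [0,0,0],"jaw": 3},
    {"translation": [4.2,-0.2,1.15],"delta_rot": [0,0,0],"jaw": 3},
    {"translation": [4.8,-0.2,1.27],"delta_rot": [0,0,0],"jaw": 3},
    {"translation": [5.4,-0.2,1.4],"delta_rot": [0,0,0],"jaw": 3},
  ],
)

```text
time: 7.0
tool_pos: [0.5962, -0.0947, 0.102]
tool_rot: [-0.075, 0.668, 0.738, 0.067]
contact_force: [-0.0, -0.0, 0.3]
gripper_width: 0.352
grasp_force: 0.2
```

```bash
python3 -c "
from car import *
now();f=snap('scene','s7')
goal(-.075,.008,.105,.2);goal(-.14,.008,.12,.2)
cv2.imwrite('pics/d7.png',cv2.resize(f['pixels'][140:290,200:400],None,fx=2,fy=2))
"
```

```text
t 7.0 al -0.0886 lat 0.0064 z 0.102 tilt 0.202 yawY 5.7 q [-0.36  0.17  1.74  0.19  1.32 -0.51] F [-0.  -0.   0.3]
cm [ 1.3   0.16 -0.06] rot [ 0.    -0.003 -0.004]
cm [-4.76  0.19 -2.83] rot [ 0.    -0.003 -0.004]
```

View pics/d7.png

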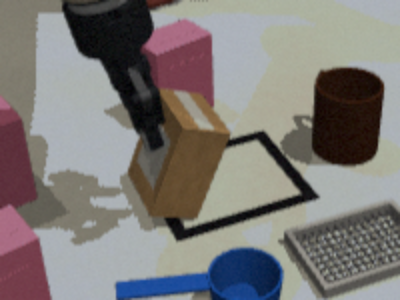

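The carton is tipping cleanly about its leading edge, at about 24°. I'll finish the push, then back off.

>>> send_rows(
  steps=[
    {"translation": [0.5,0,0],"delta_rot": [0,0,0],"jaw": 3},
    {"translation": [1.0,0,0],"delta_rot": [0,0,0],"jaw": 3},
    {"translation": [1.4,0,0],"delta_rot": [0,0,0],"jaw": 3},
    {"translation": [1.4,0,0],"delta_rot": [0,0,0],"jaw": 3},
    {"translation": [1.4,0,0],"delta_rot": [0,0,0],"jaw": 3},
    {"translation": [0,0,-0.8],"delta_rot": [0,0,0],"jaw": 3},
    {"translation": [-2.5,0,-2.2],"delta_rot": [0,0,0],"jaw": 3},
    {"translation": [-4,0,-5],"delta_rot": [0,0,0],"jaw": 3},
  ],
)

```text
time: 7.85
tool_pos: [0.5997, -0.1459, 0.1411]
tool_rot: [-0.077, 0.668, 0.737, 0.066]
contact_force: [0.8, -0.2, -0.6]
gripper_width: 0.35
grasp_force: 0.0
```

```bash
python3 -c "
from car import *
now();f=snap('scene','s8');W=cloud(f)
goal(-.2,.01,.24,.2)
cv2.imwrite('pics/d8.png',cv2.resize(f['pixels'][140:290,200:400],None,fx=2,fy=2))
"
```

```text
t 7.85 al -0.1399 lat 0.0046 z 0.1411 tilt 0.203 yawY 5.7 q [-0.43  0.17  1.67  0.17  1.41 -0.57] F [ 0.8 -0.2 -0.6]
cm [ -3.66   0.33 -10.12] rot [ 0.006  0.004 -0.007]
```

View pics/d8.png

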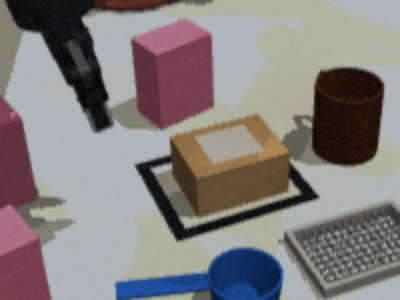

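The carton lies on its broad face inside the tape, at (230,160). I'll lift clear and check.

>>> send_rows(
  steps=[
    {"translation": [-0.5,0,-2],"delta_rot": [0,0,0],"jaw": 3},
    {"translation": [-1,0,-4],"delta_rot": [0,0,0],"jaw": 3},
    {"translation": [-2,0,-6],"delta_rot": [0,0,0],"jaw": 3},
    {"translation": [-3,0,-8],"delta_rot": [0,0,0],"jaw": 3},
    {"translation": [-3.6,0,-10],"delta_rot": [0,0,0],"jaw": 3},
    {"translation": [-3.6,0,-10],"delta_rot": [0,0,0],"jaw": 3},
    {"translation": [-3.6,0,-10],"delta_rot": [0,0,0],"jaw": 3},
    {"translation": [-3.6,0,-10],"delta_rot": [0,0,0],"jaw": 3},
  ],
)

```text
time: 8.7
tool_pos: [0.6061, -0.1988, 0.2322]
tool_rot: [-0.076, 0.668, 0.738, 0.067]
contact_force: [-0.6, -0.0, -0.5]
gripper_width: 0.357
grasp_force: 0.0
```

```bash
python3 -c "
from car import *
now();f=snap('top','t9');W=cloud(f)
r=W[...,:2]-C;al=r@d;la=r@e;z=W[...,2]
m=(z>.045)&(z<.068)&(abs(la)<.1)&(abs(al)<.1);print(rect(W[m]),np.percentile(al[m],[1,99]),np.percentile(la[m],[1,99]))
for n,r,z in [('pinkA',(400,110,455,160),(.05,.15)),('pinkB',(400,200,455,250),(.05,.15)),('mug',(228,185,275,243),(.03,.12)),('scoop',(315,105,385,142),(.01,.06)),('lint',(240,120,310,166),(.006,.03))]:
    print(n,rect(meas(f,r,*z)))
"
```

```text
t 8.7 al -0.1933 lat 0.0054 z 0.2322 tilt 0.203 yawY 5.7 q [-0.5   0.15  1.54  0.17  1.57 -0.61] F [-0.6 -0.  -0.5]
(array([585.6,  -2.6]), array([ 85.1, 109.9]), 5.9, 1630) [-0.04961796  0.05781085] [-0.03616705  0.04654729]
pinkA (array([ 724.2, -263.9]), array([53.9, 84.9]), 21.3, 468)
pinkB (array([ 534. , -218.9]), array([20.1,  5. ]), 15.3, 49)
mug (array([551.4, 144.3]), array([104.9,  79.6]), 34.8, 519)
scoop (array([765.5, -86.4]), array([148.9,  67.5]), 85.9, 572)
lint (array([735.6, 100.6]), array([158.2, 110.6]), 86.1, 879)
```

The carton is inside with more than 25 mm to spare on every side, and nothing else has moved.

```bash
python3 -c "
from plant import *
print(job_done())"
```

```text
the job is handed in; nothing more can be done
None
```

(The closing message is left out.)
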